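Draw the sample tray into its dock

TASK

A sample vial has been left standing in the docking station, in the way of the sample tray: stand it upright in the tray between the other two. Then hook the fingertips behind the tray's far wall and, without lifting the tray, draw it gently towards you between the guide rails and against the spring buffer until the side catch snaps in behind it, and let go. All three vials must stay standing in the tray, and the other things on the bench are left alone.

Things in the scene. Friction and masses are not known exactly. Their poses are not given: they have to be found in the camera images.
- dock: Docking station for the tray, fixed on the bench: grey plate 4 mm thick, x = -141 to 125, y = -112 to 92 mm; x along the rails, z up, origin on the bench. Two smooth steel rails, tops 16 mm over the bench, inner faces at y = +57 and -57 mm, run from x = -140 to -27 mm, then flare to y = +-69 mm at x = 7. The tray enters from the +x side and moves to -x, towards the cross bar (29 mm high).
- lead_in (a point): On the middle line between the flared ends of the rails, on the plate's top (dock x = 0, y = 0).
- stop_mid (a point): Middle setting of the end stop, on the plate's top (dock x = -104.5 mm): sprung buffer bar 104 mm wide (4 N to start it, 6.5 N after 2.5 mm, 8 N after 4 mm), then two hard rubber pads. Buffer, pads, cross bar and catch are one unit, clamped in slots to suit the tray, up to 13 mm nearer or farther along x than this point; its true setting is not measured.
- home_mid (a point): Where the docked tray's origin rests with the unit at its middle setting (dock x = -73 mm); truly up to 13 mm nearer or farther. The catch's black housing stands outside the -y rail, 29 mm high, 34 to 72 mm to the +x side of the tray's home. On letting go, the buffer presses a docked tray back against the catch; a tray not yet caught is pushed out a little again.
- catch (a joint): Bevelled spring bolt on the -y side, m: 0 = fully out (nose 8 mm into the tray's way, 18 to 27 mm over the bench). The tray's side wall holds it in 3 to 14 mm (1 to 2 N) all the while it slides past; it snaps back to 0 once the far wall has passed, which needs the buffer pushed in 2.5 mm: with friction a pull of about 7 to 11 N. The hard pads come 1.5 mm after that.
- tray: Low grey-clear tray, 68 (x) x 110 (y) x 24 mm, walls 2 to 3 mm, floor 3 mm, 0.1 to 0.25 kg; origin under its centre, far wall's outer face at x = +34, front wall at x = -34 mm, z up. It stands loose on the dock's plate (4 mm over the bench) beyond the rails, up to 6 mm off their middle line and slightly turned. Brittle: more than 15 N from the fingers is too much. Slide it, do not lift it.
- vial_left: Capped vial, body 23 mm across up to 40 mm, shoulder, cap 18 mm across from 44 to 54 mm (its top), about 30 g, standing in the tray towards its +y end; origin under its centre, z up.
- vial_right: Capped vial of the same size and weight, standing in the tray towards its -y end; origin under its centre, z up.
- vial_stray: Capped vial of the same size and weight that stands on the dock's plate between the rails, in front of the tray; origin under its centre, z up. It has to stand in the middle of the tray, on the tray's floor.
- timer: Bench timer, 62 x 62 x 18 mm, on the bench on the dock's +y side; origin under its centre. To be left alone.
- petri: Petri dish, 89 mm across, 16 mm high, on the bench on the dock's -y side; origin under its centre. To be left alone.
- flask: Small conical flask, 62 mm across, 105 mm high, on the bench to the left; origin under its centre. To be left alone.
- beaker: Tall beaker, 55 mm across, 105 mm high, on the bench to the left; origin under its centre. To be left alone.
- reagent: Dropper bottle, 38 mm across, 118 mm high, on the bench to the left; origin under its centre. To be left alone.
Not all that is in view belongs to the job. Leave any pink, purple or red look-alike of the vial_stray alone.

How it is judged:
By the outcome, as a careful person would: the job done as asked, in the order asked, and still so for the second after the job is handed in, with the robot touching nothing.
It also fails if it takes over 54 s, if anything falls off the work surface, if the arm or the gripper's body presses on something with over 40 N, if the wrist force passes 120 N, or if a joint passes its speed limit or range.

ROBOT

A 6-joint arm with a two-finger parallel gripper is mounted at the origin on a cart in front of the work surface, level with it; the furniture and walls round the work are solid. World frame = base frame: x ahead of the robot, y to its left, z up, the work surface at z = 0. Lengths are in mm, angles in degrees, forces in N, time in s.
With the tool pointing down it reaches from about 300 to 850 mm from the base axis. Payload 4.2 kg.
Tool frame: the origin (TCP) lies at the very end of the fingers, on their centre line; the grasp point (between the pads) lies 19 mm behind it; z points along the fingers, y is the line along which they close (so a half turn about z gives the same grasp; the last joint's range is limited). The gripper opens to 91 mm and grips with 3 to 60 N. Pads are 32 mm wide; open, the fingers measure 118 mm over their backs; the gripper's body (76 mm by 178 mm) begins 60 mm behind the grasp point.
Start: joints at [-77.063, 18.312, 89.639, -0, 72.044, -1.146], TCP at [139.918, -557.733, 213.976] pointing down, gripper open.
Joint ranges: [-177.97, 177.97], [-48.28, 115.42], [12.27, 149.76], [-77.06, 257.06], [2.81, 150.46], [-146.56, 146.56]. Speed limits (degrees/s): [147.25, 147.25, 180, 180, 180, 180].

INTERFACE

Orientations are given as [roll, pitch, yaw] about the fixed x, y, z axes, in that order (R = Rz(yaw) Ry(pitch) Rx(roll)).
In Python, from workcell import env gives the robot as it stands.
- The arm moves only by the shell command python3 -m pendant 'ROWS' [FORCE]. ROWS is a JSON object of lists of equal length, an entry for each row: "translation": the shift along the tool's x, y, z in mm, a list of three; "roll": the turn about the tool's z in rad; "hand": the closure in counts, from 0 (fully open) to 255 (shut). In form: {"translation": [[dx, dy, dz], ...], "roll": [roll, ...], "hand": [hand, ...]}. A call has exactly 8 rows; each row shifts and turns the commanded pose from where the row before left it, along the tool's axes as they then stand; what a row does not reach is not made up. A row lasts 1/12 s, in which the tool goes at most 41.7 mm and 7.16 degrees, less where a joint would pass 70% of its speed; a pose out of reach is approached as far as the arm can. A call with a gripper value outside its range is refused whole. The fingers move at their own pace and stop on an object; FORCE is the grip in N (left out, the last holds). Time passes only in rows, so rows that do not move let the fingers close, or fill a call up. It gives the time, the measured TCP pose, the force, the opening and the grip force at its end, in the units of the state.
- env.state(): the state, without advancing time (a new reading comes with each control period).
- env.grab_frame(name): name is "scene" or "top" or "wrist"; returns a dict with "frame" (480x640x3 uint8, red, green, blue), "z_map" (480x640 float32, mm along the optical axis (not along the pixel's ray), 0 where there is no reading), "fx", "fy", "cx", "cy" (pixels), "pose" (4x4, takes a point from camera to world coordinates). Camera axes: x right, y down, z forward; pixel columns grow to the right and rows downward; lengths in mm; the calibration is good to about 2 mm. The wrist camera is an equidistant fisheye: a pixel r from the principal point sees the ray r / f radians off the axis. A picture is of the moment at which its call begins.
- env.job_done(): hands the job in; it is judged then, once.
Trained networks look in a picture, given as the dict that the camera call returned (one of the last four; its "shot" number tells which), for a name from the list of things; names that differ only in an ending like _2 or _b are one class to them, and where a whole thing is asked for, a point or a joint stands for the part that bears it (a point fixed in the world has none). Each returns a list of dicts, best first, with "score" (0 to 1); they miss things now and then, are a little off and sometimes report something else, mostly with a low value. They report only what shows in the picture. A call takes as long as a camera call. They do not tell look-alikes from the thing itself.
- env.recognise(picture, label): "rect" ([centre column, centre row, width, height] in pixels, round what is visible of it).
- env.regions_of(picture, label): "pixels" (480x640 bool, what is visible of it) and "rect" ([centre column, centre row, width, height] in pixels, round what is visible of it).
The state is a dict: "time_s": time; "qpos": joint angles; "qvel": joint speeds; "effort": joint torques, N m; "ee_pos": TCP position; "ee_rot": TCP orientation; "force": force on the tool from outside, world axes, zero at the start; "torque": the same for the moment, N m; "gripper_width": finger opening in mm; "gripper_force": force on a finger pad.
Only numpy, scipy, OpenCV 4.12 (cv2) and the standard library are available. Lean on these libraries where they do the work, as an engineer would, in place of code of your own. Each camera call takes 0.05 s, during which the arm holds its last target. There are 200 camera calls.

## Working session

There is one attempt and no reset: what is moved stays moved. The work goes in short steps, Python scripts to look and compute and a shell command to move; the robot and the scene stay as the last step left them, time stands still between calls to the robot, and variables do not carry over. Pictures are saved under pics/ and viewed, at most 10 in all, crops included, and the job is handed in when it is done.

```bash
ls; mkdir -p pics; cat > h.py <<'E'
import numpy as np, cv2
from workcell import env
def save(p,n): cv2.imwrite('pics/'+n, p['frame'][:,:,::-1])
def cloud(p):
    # world points for every pixel (pinhole cameras)
    z=p['z_map']; v,u=np.mgrid[0:480,0:640]
    P=np.stack([(u-p['cx'])/p['fx']*z,(v-p['cy'])/p['fy']*z,z],-1)
    return P@p['pose'][:3,:3].T+p['pose'][:3,3]
E
python3 - <<'E'
from h import *
s=env.state(); print({k:np.round(v,2) for k,v in s.items()})
for n in('top','scene'):
    p=env.grab_frame(n); save(p,n+'1.png'); print(n,p['fx'],p['pose'].round(2).tolist()); W=cloud(p)
    for l in('tray','vial_stray','dock','timer','petri','flask','beaker','reagent'):
        for r in env.regions_of(p,l)[:5]:
            m=r['pixels']&(p['z_map']>0); q=W[m]
            if r['score']>.2 and len(q)>5: print(l,round(r['score'],2),np.round(r['rect']),np.percentile(q,[5,50,95],axis=0).round().tolist(),p['frame'][m].mean(0).round())
E
```

```text
pics
{'time_s': np.float64(0.0), 'qpos': array([-77.06,  18.35,  89.71,   0.  ,  72.04,  -1.14]), 'qvel': array([ 0.03,  0.05, -0.07, -0.05,  0.05,  0.  ]), 'effort': array([ -0.  , -41.25, -23.2 ,   0.07,   0.05,  -0.  ]), 'ee_pos': array([ 139.83, -557.22,  213.12]), 'ee_rot': array([-179.9 ,   -0.  ,   14.08]), 'force': array([ 0.1 ,  0.23, -0.37]), 'torque': array([0.01, 0.02, 0.03]), 'gripper_force': np.float64(0.0), 'gripper_width': np.float64(91.12)}
top 484.5496211620797 [[0.01, -0.99, 0.16, 326.01], [-1.0, -0.01, -0.0, 157.38], [0.01, -0.16, -0.99, 1060.9], [0.0, 0.0, 0.0, 1.0]]
tray 0.89 [343. 214.  53.  35.] [[515.0, 30.0, 3.0], [545.0, 81.0, 7.0], [582.0, 131.0, 28.0]] [188. 184. 180.]
vial_stray 0.7 [417. 259.  15.   6.] [[442.0, -86.0, 3.0], [450.0, -75.0, 36.0], [460.0, -68.0, 55.0]] [ 95.  54. 117.]
vial_stray 0.69 [338. 252.  12.  12.] [[454.0, 85.0, 25.0], [462.0, 96.0, 55.0], [471.0, 103.0, 59.0]] [87. 85. 86.]
vial_stray 0.55 [281. 202.  11.  17.] [[568.0, 210.0, 14.0], [575.0, 217.0, 48.0], [585.0, 226.0, 55.0]] [167. 107. 129.]
vial_stray 0.47 [449. 252.  14.  1
[... 2109 characters left out ...]
.]
dock 0.58 [342. 242. 156.  89.] [[363.0, -20.0, 1.0], [460.0, 100.0, 4.0], [606.0, 168.0, 15.0]] [149. 151. 151.]
timer 0.84 [276. 267.  36.  31.] [[443.0, 212.0, 1.0], [465.0, 240.0, 15.0], [501.0, 266.0, 18.0]] [192. 191. 177.]
petri 0.84 [384. 197.  40.  26.] [[522.0, -132.0, 4.0], [556.0, -91.0, 15.0], [599.0, -56.0, 17.0]] [213. 214. 211.]
flask 0.6 [174. 319.  37.  69.] [[368.0, 455.0, 11.0], [382.0, 478.0, 49.0], [409.0, 500.0, 104.0]] [178. 179. 174.]
beaker 0.75 [142. 288.  35.  72.] [[454.0, 465.0, 11.0], [461.0, 490.0, 75.0], [504.0, 510.0, 104.0]] [202. 203. 196.]
reagent 0.7 [210. 276.  23.  58.] [[438.0, 363.0, 5.0], [446.0, 382.0, 49.0], [459.0, 396.0, 100.0]] [85. 64. 53.]
```

```bash
python3 - <<'E'
import cv2,numpy as np
a=cv2.imread('pics/top1.png')[170:320,260:470]; b=cv2.imread('pics/scene1.png')[170:320,240:450]
c=np.hstack([cv2.resize(x,None,fx=1.9*2,fy=1.9*2,interpolation=cv2.INTER_CUBIC) for x in(a,b)])
c=np.vstack([cv2.resize(a,None,fx=2.0,fy=2.0),cv2.resize(b,None,fx=2.0,fy=2.0)]) if 0 else cv2.resize(a,None,fx=3.8,fy=3.8,interpolation=cv2.INTER_CUBIC)
cv2.imwrite('pics/top1c.png',c)
E
```

```text
(no output)
```

View pics/top1c.png

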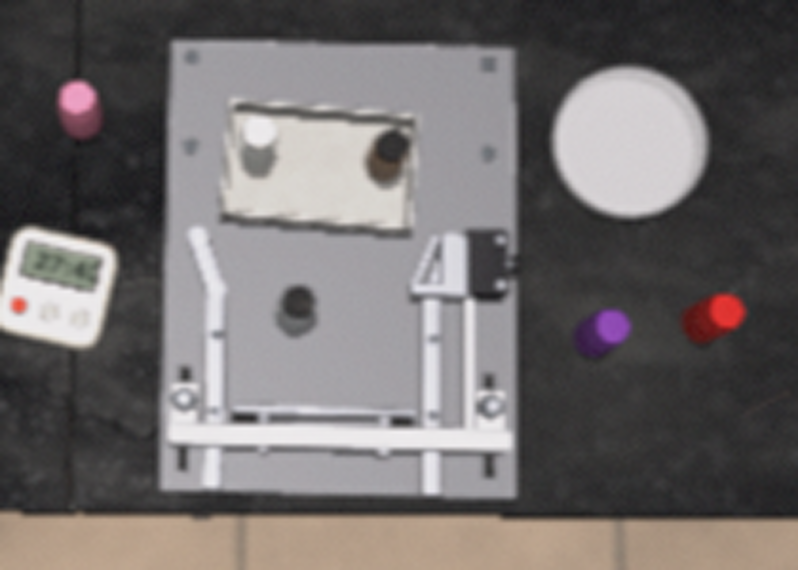

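The grey vial with the black cap at full-frame (338,250), between the rails, is the stray. It is the only neutral-coloured one there; pink (281,199), purple (419,257) and red (448,252) are look-alikes off the dock. Next I measure the dock, tray and vials.

```bash
cat >> h.py <<'E'
def rect(q):
    (c,s,a)=cv2.minAreaRect(q[:,:2].astype(np.float32)); return np.round(c,1),np.round(s,1),round(a,1)
E
python3 - <<'E'
from h import *
p=env.grab_frame('top'); W=cloud(p); X,Y,Z=W[...,0],W[...,1],W[...,2]
box=(X>300)&(X<680)&(Y>-60)&(Y<190)
d=env.regions_of(p,'dock')[0]['pixels']; k=np.ones((3,3),np.uint8)
dm=cv2.morphologyEx(d.astype(np.uint8),cv2.MORPH_CLOSE,np.ones((25,25)))
q=W[(dm>0)&(Z<7)&(Z>0)]; print('plate',rect(q))
t=env.regions_of(p,'tray')[0]['pixels']
tt=cv2.dilate(t.astype(np.uint8),k)>0
for lo,hi in((20,32),(24,31)):
    q=W[tt&(Z>lo)&(Z<hi)]; print('rim',len(q),rect(q))
q=W[t]; print('tray all',rect(q))
# rim pixels reprojected at z=28
c=box&(Z>50)&(Z<65); n,l,st,ce=cv2.connectedComponentsWithStats(c.astype(np.uint8))
for i in range(1,n):
    q=W[l==i]; print('cap',len(q),q.mean(0).round(1),rect(q))
c=box&(Z>20)&(Z<45)&~tt; n,l,st,ce=cv2.connectedComponentsWithStats(c.astype(np.uint8))
for i in range(1,n):
    q=W[l==i]
    if len(q)>15: print('29 things',len(q),q.mean(0).round(1),rect(q), q.min(0).round(), q.max(0).round())
c=box&(Z>10)&(Z<20)&~tt; n,l,st,ce=cv2.connectedComponentsWithStats(c.astype(np.uint8))
for i in range(1,n):
    q=W[l==i]
    if len(q)>30: print('rails',len(q),q.mean(0).round(1),rect(q))
E
```

```text
plate (array([494. ,  67.2]), array([206.4, 269. ]), 88.9)
rim 271 (array([548.5,  80.6]), array([109.9,  69.6]), 85.3)
rim 188 (array([548.4,  80.5]), array([109.7,  69.1]), 85.6)
tray all (array([455.5,  87.1]), array([115.4, 271.1]), 84.6)
cap 354 [668.2  62.4  57.5] (array([666.1,  64.3]), array([248.7,   9.9]), 89.9)
cap 64 [558.7 116.8  59.6] (array([558.9, 116.6]), array([17.1, 17. ]), 27.7)
cap 61 [552.2  42.7  59.5] (array([552.1,  42.9]), array([17.4, 16.7]), 2.6)
cap 61 [464.5  94.5  56.7] (array([464.3,  93.8]), array([16.8, 17. ]), 2.8)
29 things 149 [669.5 133.4  33.4] (array([669.4, 118.5]), array([141.8,   3.2]), 89.8) [668.  48.  24.] [671. 189.  45.]
29 things 144 [669.7 -13.5  33.3] (array([669.8, -13. ]), array([93.2,  3.3]), 89.9) [668. -60.  21.] [671.  34.  45.]
29 things 19 [550.7 119.3  39.8] (array([551., 119.]), array([13.5,  5.9]), 78.4) [548. 112.  31.] [555. 125.  44.]
29 things 21 [545.2  46.8  39.9] (array([545.5,  46.4]), array([13.2,  5.6]), 58.2) [541.  39.  31.] [551.  52.  45.]
29 things 361 [490.2  -4.5  26.3] (array([492.4,  -2.8]), array([62.7, 38.4]), 89.7) [473. -34.  21.] [512.  29.  32.]
29 things 40 [458.9  97.2  35. ] (array([461.1,  96.8]), array([22.4, 13.9]), 53.3) [454.  84.  22.] [473. 106.  43.]
29 things 646 [394.5  71.4  26.6] (array([396.4,  70.4]), array([191.9,  25.4]), 88.9) [383. -25.  20.] [409. 167.  32.]
rails 227 [457.2 141.6  14.9] (array([457.1, 141.6]), array([110.5,  17.1]), 5.1)
rails 141 [436.3  16.4  14.9] (array([436. ,  16.9]), array([10. , 74.8]), 87.8)
rails 91 [434.9  -4.6  14.3] (array([436.3,  -4.4]), array([ 4.9, 74.8]), 89.1)
rails 31 [412.9 156.9  15.7] (array([413. , 157.1]), array([12.7, 10.8]), 0.4)
rails 31 [411.  -17.2  16.3] (array([411.8, -17.7]), array([11.6, 13.5]), 82.0)
rails 60 [375.4 140.7  14.5] (array([375.5, 140.7]), array([23.8,  8.7]), 0.4)
rails 50 [374.1  17.5  14.9] (array([374.2,  17.7]), array([23.6,  9.2]), 2.3)
```

```bash
python3 -m pendant '{"translation":[[26,-30.4,0],[26,-30.4,0],[26,-30.4,0],[26,-30.4,0],[26,-30.4,0],[26,-30.4,0],[26,-30.4,0],[26,-30.4,0]],"roll":[0,0,0,0,0,0,0,0],"hand":[0,0,0,0,0,0,0,0]}' 15
python3 -m pendant '{"translation":[[26,-30.4,0],[26,-30.4,0],[26,-30.4,0],[26,-30.4,0],[26,-30.4,0],[26,-30.4,0],[26,-30.4,0],[26,-30.4,0]],"roll":[0,0,0,0,0,0,0,0],"hand":[0,0,0,0,0,0,0,0]}'
python3 -m pendant '{"translation":[[19,-22.4,0],[19,-22.4,0],[19,-22.4,0],[0,0,0],[0,0,0],[0,0,0],[0,0,0],[0,0,0]],"roll":[0,0,0,-0.12,-0.12,-0.12,-0.12,-0.12],"hand":[0,0,0,0,0,0,0,0]}'
python3 -m pendant '{"translation":[[0,0,20],[0,0,20],[0,0,20],[0,0,10],[0,0,0],[0,0,0],[0,0,0],[0,0,0]],"roll":[-0.12,-0.12,-0.12,-0.12,-0.12,-0.09,0,0],"hand":[0,0,0,0,0,0,0,0]}'
python3 - <<'E'
from h import *
p=env.grab_frame('wrist'); save(p,'w1.png'); print(p['fx'],p['cx'],p['cy'],p['pose'].round(3).tolist())
v,u=np.mgrid[0:480,0:640]; a=u-p['cx'];b=v-p['cy'];r=np.hypot(a,b);th=r/p['fx'];z=p['z_map']
k=np.tan(th)/np.maximum(r,1e-6)*z; W=np.stack([a*k,b*k,z],-1)@p['pose'][:3,:3].T+p['pose'][:3,3]
ok=(z>0)&(th<1.4)
for l in('vial_stray','tray'):
  for g in env.regions_of(p,l)[:4]:
    m=g['pixels']&ok;q=W[m]
    if len(q)<9: continue
    c=q[(q[:,2]>52)&(q[:,2]<64)]
    print(l,round(g['score'],2),np.round(g['rect']),np.percentile(q,[5,50,95],axis=0).round().tolist(),'cap',len(c),rect(c) if len(c)>9 else '')
    if l=='tray':
      c=q[(q[:,2]>23)&(q[:,2]<31)]; print('rim',rect(c) if len(c)>9 else '')
E
```

```text
time_s: 1.72
ee_pos: [282.8, -269.5, 214.2]
ee_rot: [180.0, -0.0, 14.0]
force: [0.2, 0.4, -0.3]
gripper_width: 91.3
gripper_force: 0.0
time_s: 2.38
ee_pos: [425.6, 17.4, 214.3]
ee_rot: [180.0, -0.1, 14.1]
force: [-0.3, -0.1, 0.3]
gripper_width: 90.9
gripper_force: 0.0
time_s: 3.05
ee_pos: [464.0, 94.5, 213.9]
ee_rot: [180.0, 0.0, 48.8]
force: [0.3, -0.3, 0.7]
gripper_width: 91.1
gripper_force: 0.0
time_s: 3.72
ee_pos: [464.1, 94.3, 144.0]
ee_rot: [180.0, 0.0, 87.9]
force: [0.2, 0.6, 0.4]
gripper_width: 91.0
gripper_force: 0.0
371.64829954431775 320.33945764422646 245.26417878146563 [[0.999, -0.036, -0.012, 466.057], [-0.038, -0.957, -0.286, 174.942], [-0.001, 0.286, -0.958, 314.55], [0.0, 0.0, 0.0, 1.0]]
vial_stray 0.73 [459.  83.  48.  29.] [[567.0, 209.0, 8.0], [572.0, 218.0, 38.0], [583.0, 227.0, 54.0]] cap 421 (array([577.3, 219.8]), array([17.7, 17.5]), 79.3)
vial_stray 0.72 [317. 393.  25.  16.] [[442.0, -74.0, 4.0], [451.0, -68.0, 15.0], [461.0, -66.0, 28.0]] cap 0 
vial_stray 0.66 [322. 241.  32.  40.] [[454.0, 89.0, 14.0], [463.0, 100.0, 54.0], [472.0, 106.0, 59.0]] cap 513 (array([463.3,  95.6]), array([18.1, 18.2]), 59.2)
tray 0.89 [422. 244.  94. 131.] [[513.0, 32.0, 6.0], [540.0, 83.0, 7.0], [580.0, 134.0, 28.0]] cap 14 (array([560.9, 115.7]), array([18.3, 10.2]), 55.8)
rim (array([546.9,  81.5]), array([110.9,  68.8]), 85.3)
tray 0.31 [353. 324.  40.  24.] [[473.0, 3.0, 22.0], [488.0, 12.0, 26.0], [503.0, 27.0, 27.0]] cap 0 
rim (array([488.8,  15.6]), array([28.2, 34.2]), 87.1)
```

View pics/w1.png

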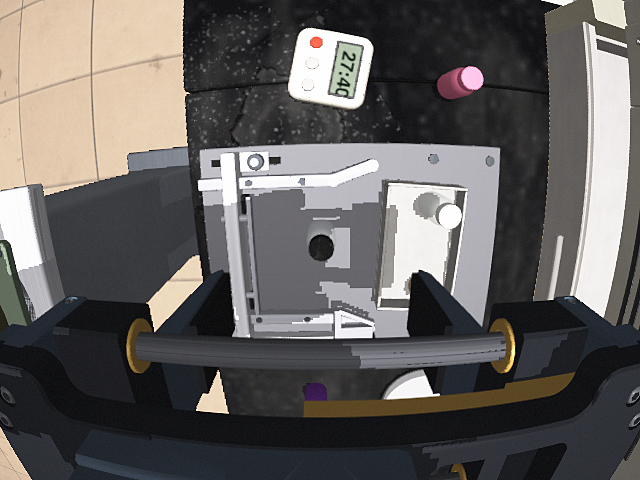

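Wrist view: the stray (black cap) is at (321,241), centred between the fingers, at world (463.7, 95). The tray lies to the right at (547.5, 81), yaw about -4.5°. I narrow the fingers to 50 mm, descend and grip.

```bash
python3 -m pendant '{"translation":[[0.7,-0.4,5],[0,0,5],[0,0,15],[0,0,25],[0,0,25],[0,0,20],[0,0,15],[0,0,7]],"roll":[0,0,0,0,0,0,0,0],"hand":[115,115,115,115,115,115,115,115]}' 12
python3 -m pendant '{"translation":[[0,0,0],[0,0,0],[0,0,0],[0,0,0],[0,0,0],[0,0,0],[0,0,0],[0,0,0]],"roll":[0,0,0,0,0,0,0,0],"hand":[140,165,185,200,215,230,230,230]}' 12
```

```text
time_s: 4.53
ee_pos: [461.9, 94.7, 24.6]
ee_rot: [-179.8, 0.1, 88.0]
force: [0.9, 0.4, 0.5]
gripper_width: 49.9
gripper_force: 0.0
time_s: 5.2
ee_pos: [464.5, 95.2, 27.8]
ee_rot: [179.9, -0.0, 88.0]
force: [-0.0, 0.8, 7.1]
gripper_width: 22.3
gripper_force: 12.0
```

```bash
python3 -m pendant '{"translation":[[0,0,-3],[0,0,-8],[0,0,-12],[0,0,-12],[0,0,-10],[0,0,-5],[0,0,0],[0,0,0]],"roll":[0,0,0,0,0,0,0,0],"hand":[230,230,230,230,230,230,230,230]}'
python3 -m pendant '{"translation":[[-1,6,0],[-2,14,0],[-2,17,0],[-2,17,0],[-2,16,0],[-2,11,0],[-1,5,0],[0,0,0]],"roll":[0,0,0,0,0,0,0,0],"hand":[230,230,230,230,230,230,230,230]}'
python3 - <<'E'
from h import *
print(env.state()['force'].round(1))
p=env.grab_frame('wrist'); save(p,'w2.png')
s=env.grab_frame('scene'); cv2.imwrite('pics/s2.png',cv2.resize(s['frame'][130:310,210:450,::-1],None,fx=3.2,fy=3.2))
E
```

```text
time_s: 5.87
ee_pos: [463.4, 95.0, 77.0]
ee_rot: [180.0, 0.0, 88.0]
force: [-0.1, -0.3, -0.1]
gripper_width: 22.4
gripper_force: 12.0
time_s: 6.53
ee_pos: [549.8, 79.7, 76.3]
ee_rot: [-180.0, 0.0, 88.0]
force: [-0.1, 0.1, -1.0]
gripper_width: 22.4
gripper_force: 12.0
[-0.1  0.1 -1. ]
```

View pics/s2.png

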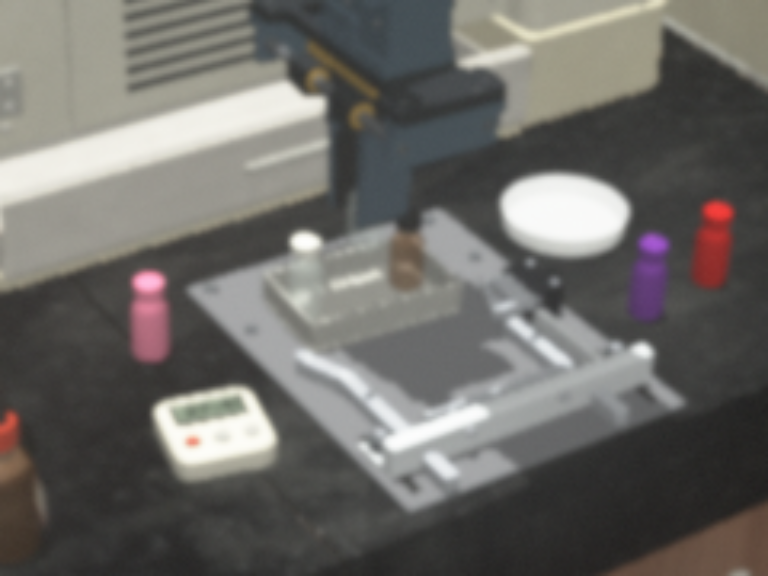

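The grey stray has left its place between the rails (370,370 in the crop), but I can't see its base below the fingers at (375,225). I check closer.

```bash
python3 - <<'E'
from h import *
s=env.grab_frame('scene'); W=cloud(s)
a=cv2.resize(s['frame'][160:240,290:370,::-1],None,fx=5,fy=5,interpolation=cv2.INTER_CUBIC)
w=cv2.imread('pics/w2.png')[170:370,240:440]; b=cv2.resize(w,None,fx=2,fy=2)
cv2.imwrite('pics/c3.png',np.hstack([a,b]))
m=(abs(W[...,0]-550)<25)&(abs(W[...,1]-80)<18)&(W[...,2]>32)
h,e=np.histogram(W[m][:,2],np.arange(30,130,6)); print(list(zip(e,h)))
E
```

```text
[(np.int64(30), np.int64(0)), (np.int64(36), np.int64(0)), (np.int64(42), np.int64(0)), (np.int64(48), np.int64(6)), (np.int64(54), np.int64(26)), (np.int64(60), np.int64(30)), (np.int64(66), np.int64(22)), (np.int64(72), np.int64(22)), (np.int64(78), np.int64(48)), (np.int64(84), np.int64(50)), (np.int64(90), np.int64(51)), (np.int64(96), np.int64(41)), (np.int64(102), np.int64(43)), (np.int64(108), np.int64(32)), (np.int64(114), np.int64(32)), (np.int64(120), np.int64(31))]
```

View pics/c3.png

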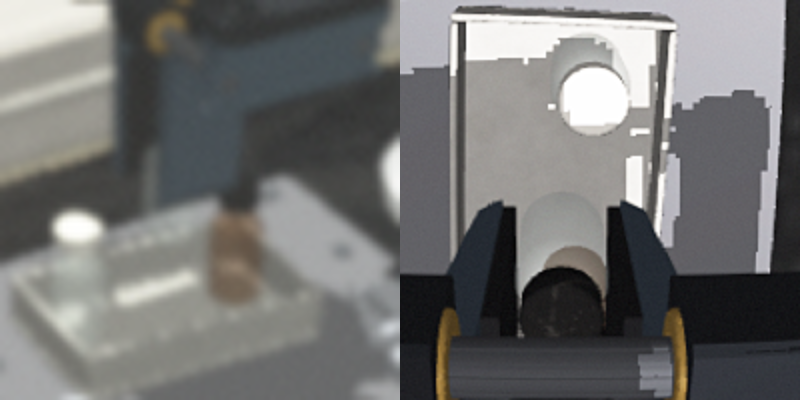

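The wrist crop (right) shows the vial held upright between the fingers with the tray under it; depth puts its base at z≈51. I lower it.

```bash
python3 -m pendant '{"translation":[[0,0,4],[0,0,10],[0,0,12],[0,0,9],[0,0,4],[0,0,2],[0,0,1],[0,0,0]],"roll":[0,0,0,0,0,0,0,0],"hand":[230,230,230,230,230,230,230,230]}'
python3 -m pendant '{"translation":[[0,0,1],[0,0,1],[0,0,0.5],[0,0,0],[0,0,0],[0,0,0],[0,0,0],[0,0,0]],"roll":[0,0,0,0,0,0,0,0],"hand":[230,230,230,230,230,230,230,230]}'
```

```text
time_s: 7.35
ee_pos: [549.3, 80.0, 34.9]
ee_rot: [180.0, 0.0, 88.0]
force: [0.3, -0.3, -0.3]
gripper_width: 22.6
gripper_force: 12.0
time_s: 8.02
ee_pos: [549.2, 80.0, 32.5]
ee_rot: [180.0, 0.0, 88.0]
force: [-0.1, 0.2, -0.8]
gripper_width: 22.1
gripper_force: 12.0
```

```bash
python3 -m pendant '{"translation":[[0,0,0.5],[0,0,0.5],[0,0,0.3],[0,0,0.2],[0,0,0],[0,0,0],[0,0,0],[0,0,0]],"roll":[0,0,0,0,0,0,0,0],"hand":[230,230,230,230,230,230,230,230]}'
python3 -m pendant '{"translation":[[0,0,0.3],[0,0,0.3],[0,0,0.2],[0,0,0],[0,0,0],[0,0,0],[0,0,0],[0,0,0]],"roll":[0,0,0,0,0,0,0,0],"hand":[230,230,230,230,230,230,230,230]}'
```

```text
time_s: 8.68
ee_pos: [549.2, 80.0, 30.9]
ee_rot: [180.0, 0.0, 88.0]
force: [0.9, -0.5, -0.3]
gripper_width: 22.4
gripper_force: 12.0
time_s: 9.35
ee_pos: [549.3, 80.0, 30.8]
ee_rot: [180.0, 0.0, 88.0]
force: [-1.2, -0.7, 4.4]
gripper_width: 22.3
gripper_force: 12.0
```

Contact with the floor. I release slowly and rise straight up.

```bash
python3 -m pendant '{"translation":[[0,0,0],[0,0,0],[0,0,0],[0,0,0],[0,0,0],[0,0,0],[0,0,0],[0,0,0]],"roll":[0,0,0,0,0,0,0,0],"hand":[188,184,178,170,160,150,145,145]}'
python3 -m pendant '{"translation":[[0,0,-3],[0,0,-8],[0,0,-15],[0,0,-20],[0,0,-25],[0,0,-25],[0,0,-15],[0,0,-5]],"roll":[0,0,0,0,0,0,0,0],"hand":[145,145,145,145,145,145,145,145]}'
python3 - <<'E'
from h import *
p=env.grab_frame('top'); W=cloud(p); X,Y,Z=W[...,0],W[...,1],W[...,2]
s=env.grab_frame('scene'); V=cloud(s)
cv2.imwrite('pics/s4.png',cv2.resize(np.hstack([s['frame'][170:270,270:400,::-1],p['frame'][170:270,290:420,::-1]]),None,fx=3,fy=3))
for n,Q in(('top',W),('scene',V)):
    c=(abs(Q[...,0]-550)<45)&(abs(Q[...,1]-80)<60)&(Q[...,2]>51)&(Q[...,2]<66)
    k,l,_,_=cv2.connectedComponentsWithStats(c.astype(np.uint8))
    for i in range(1,k):
        q=Q[l==i]
        if len(q)>8: print(n,len(q),q.mean(0).round(1),rect(q))
    c=(abs(Q[...,0]-550)<45)&(abs(Q[...,1]-80)<65)&(Q[...,2]>22)&(Q[...,2]<31)
    print('rim',rect(Q[c]))
E
```

```text
time_s: 10.02
ee_pos: [549.2, 80.0, 30.1]
ee_rot: [-180.0, 0.0, 88.0]
force: [-0.4, -0.4, -0.1]
gripper_width: 39.0
gripper_force: 0.0
time_s: 10.68
ee_pos: [550.9, 80.3, 149.9]
ee_rot: [179.6, -0.1, 88.0]
force: [1.0, -0.3, 0.5]
gripper_width: 39.5
gripper_force: 0.0
top 58 [558.7 117.4  59.8] (array([559.4, 118.2]), array([18. , 14.9]), 0.4)
rim (array([551.9, 121.1]), array([28.5, 68. ]), 85.9)
scene 63 [548.5  47.8  58.3] (array([549.9,  46.1]), array([16.4, 20.3]), 25.4)
scene 65 [545.   84.4  58.2] (array([546.3,  83.4]), array([16.5, 18.4]), 56.7)
scene 65 [554.6 121.6  58.4] (array([557.1, 121.8]), array([21.1, 17.6]), 9.8)
rim (array([545.6,  77.4]), array([125.8,  73.9]), 85.0)
```

View pics/s4.png

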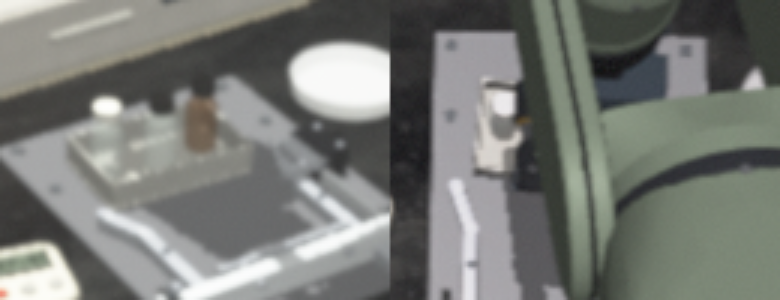

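Scene view: all three vials stand in the tray (caps in the crop at (105,105), (160,103), (205,88)). Now I turn the hand so the camera faces the robot, move beyond the far wall and narrow the fingers to 50 mm so they clear the bolt.

```bash
python3 -m pendant '{"translation":[[0,0,0],[0,0,0],[0,0,0],[0,0,0],[0,0,0],[0,0,0],[0,0,0],[0,0,0]],"roll":[-0.117,-0.117,-0.117,-0.117,-0.117,-0.117,-0.117,-0.117],"hand":[115,115,115,115,115,115,115,115]}'
python3 -m pendant '{"translation":[[0,0,0],[0,0,0],[0,0,0],[0,0,0],[0,0,0],[-10,0,0],[-20,0,0],[-20,0,0]],"roll":[-0.117,-0.117,-0.117,-0.117,-0.117,0,0,0],"hand":[115,115,115,115,115,115,115,115]}'
python3 -m pendant '{"translation":[[-5,0,0],[0,0,0],[0,0,0],[0,0,0],[0,0,0],[0,0,0],[0,0,0],[0,0,0]],"roll":[0,0,0,0,0,0,0,0],"hand":[115,115,115,115,115,115,115,115]}'
python3 - <<'E'
from h import *
p=env.grab_frame('wrist'); save(p,'w5.png'); print(p['pose'].round(2).tolist())
v,u=np.mgrid[0:480,0:640]; a=u-p['cx'];b=v-p['cy'];r=np.hypot(a,b);th=r/p['fx'];z=p['z_map']
k=np.tan(th)/np.maximum(r,1e-6)*z; W=np.stack([a*k,b*k,z],-1)@p['pose'][:3,:3].T+p['pose'][:3,3]
X,Y,Z=W[...,0],W[...,1],W[...,2]; ok=(z>0)&(th<1.3)
c=ok&(abs(X-550)<45)&(abs(Y-80)<62)&(Z>23)&(Z<31); print('rim',c.sum(),rect(W[c]))
c=ok&(abs(X-550)<45)&(abs(Y-80)<62)&(Z>53)&(Z<66)
n,l,_,_=cv2.connectedComponentsWithStats(c.astype(np.uint8))
for i in range(1,n):
    q=W[l==i]
    if len(q)>30: print('cap',len(q),q.mean(0).round(1))
E
```

```text
time_s: 11.45
ee_pos: [548.1, 79.9, 144.4]
ee_rot: [-179.9, -0.1, 142.0]
force: [-0.1, -0.2, 0.2]
gripper_width: 49.9
gripper_force: 0.0
time_s: 12.12
ee_pos: [599.3, 75.7, 145.1]
ee_rot: [-180.0, -0.1, 175.0]
force: [-0.2, -0.2, 1.1]
gripper_width: 49.9
gripper_force: 0.0
time_s: 12.78
ee_pos: [603.7, 75.4, 146.4]
ee_rot: [-180.0, 0.0, 175.1]
force: [-0.1, -0.1, -1.3]
gripper_width: 49.7
gripper_force: 0.0
[[0.09, 0.96, 0.28, 521.69], [1.0, -0.08, -0.02, 81.78], [-0.0, 0.29, -0.96, 316.88], [0.0, 0.0, 0.0, 1.0]]
rim 1660 (array([547. ,  81.4]), array([110.6,  68.7]), 85.4)
cap 555 [547.6  80.2  60.6]
cap 559 [551.2  43.8  60.5]
cap 556 [557.5 116.9  60.5]
```

View pics/w5.png

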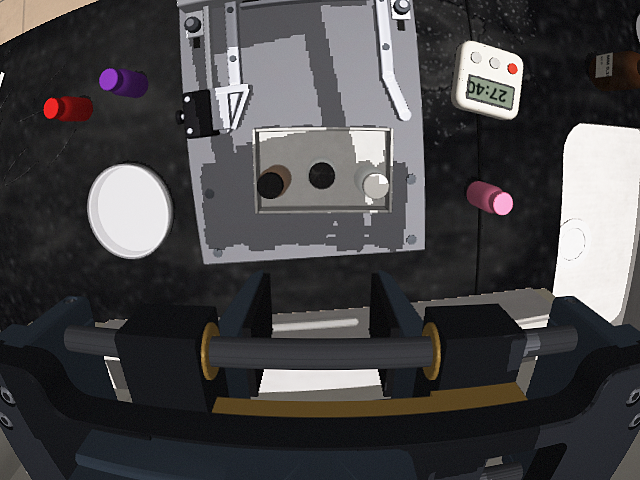

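The wrist view shows the tray (255–390, 128–212) with three caps upright in it. I descend behind the far wall.

```bash
python3 -m pendant '{"translation":[[0,0,10],[0,0,25],[0,0,30],[0,0,28],[0,0,20],[0,0,10],[0,0,6],[0,0,3]],"roll":[0,0,0,0,0,0,0,0],"hand":[115,115,115,115,115,115,115,115]}'
python3 -m pendant '{"translation":[[0,0,2],[0,0,1],[0,0,0],[1,0,0],[1,0,0],[1,0,0],[1,0,0],[0,0,0]],"roll":[0,0,0,0,0,0,0,0],"hand":[115,115,115,115,115,115,115,115]}'
```

```text
time_s: 13.5
ee_pos: [603.9, 75.4, 13.5]
ee_rot: [-180.0, -0.0, 175.1]
force: [-0.7, -0.3, -0.3]
gripper_width: 50.0
gripper_force: 0.0
time_s: 14.17
ee_pos: [599.9, 75.7, 11.4]
ee_rot: [-180.0, 0.0, 175.1]
force: [-0.7, 0.1, -0.1]
gripper_width: 50.2
gripper_force: 0.0
```

```bash
python3 -m pendant '{"translation":[[0.7,-0.05,0],[0.7,-0.05,0],[0.7,-0.05,0],[0.7,-0.05,0],[0.7,-0.05,0],[0.7,-0.05,0],[0.7,-0.05,0],[0.7,-0.05,0]],"roll":[0,0,0,0,0,0,0,0],"hand":[115,115,115,115,115,115,115,115]}'
python3 -m pendant '{"translation":[[1,-0.1,0],[1.2,-0.1,0],[1.4,-0.1,0],[1.5,-0.1,0],[1.5,-0.1,0],[1.5,-0.1,0],[1.5,-0.1,0],[1.5,-0.1,0]],"roll":[-0.003,-0.003,-0.003,-0.003,-0.003,-0.003,-0.003,-0.003],"hand":[115,115,115,115,115,115,115,115]}'
python3 -m pendant '{"translation":[[1.5,-0.1,0],[1.5,-0.1,0],[1.5,-0.1,0],[1.5,-0.1,0],[1.5,-0.1,0],[1.5,-0.1,0],[1.5,-0.1,0],[1.5,-0.1,0]],"roll":[-0.004,-0.004,-0.004,-0.004,-0.004,-0.004,-0.004,-0.004],"hand":[115,115,115,115,115,115,115,115]}'
cat > w.py <<'E'
from h import *
import sys
p=env.grab_frame('wrist'); save(p,sys.argv[1])
v,u=np.mgrid[0:480,0:640]; a=u-p['cx'];b=v-p['cy'];r=np.hypot(a,b);th=r/p['fx'];z=p['z_map']
k=np.tan(th)/np.maximum(r,1e-6)*z; W=np.stack([a*k,b*k,z],-1)@p['pose'][:3,:3].T+p['pose'][:3,3]
X,Y,Z=W[...,0],W[...,1],W[...,2]; ok=(z>0)&(th<1.3)
t=env.regions_of(p,'tray')
if t:
    m=t[0]['pixels']&ok&(Z>23)&(Z<31); print('rim',m.sum(),rect(W[m]))
c=ok&(X>410)&(X<600)&(abs(Y-80)<62)&(Z>53)&(Z<66)
n,l,_,_=cv2.connectedComponentsWithStats(c.astype(np.uint8))
for i in range(1,n):
    q=W[l==i]
    if len(q)>30: print('cap',len(q),q.mean(0).round(1))
print(env.state()['ee_pos'].round(1),env.state()['force'].round(1))
E
python3 w.py w6.png
```

```text
time_s: 14.83
ee_pos: [594.7, 75.8, 11.3]
ee_rot: [180.0, 0.0, 175.1]
force: [1.9, 0.2, 1.3]
gripper_width: 49.9
gripper_force: 1.0
time_s: 15.5
ee_pos: [583.1, 75.8, 11.2]
ee_rot: [-180.0, 0.0, 176.5]
force: [2.0, 0.7, 0.8]
gripper_width: 50.0
gripper_force: 1.1
time_s: 16.17
ee_pos: [571.2, 75.7, 11.1]
ee_rot: [180.0, 0.0, 178.4]
force: [2.2, 2.1, 1.1]
gripper_width: 50.0
gripper_force: 1.4
rim 4953 (array([519.2,  78.8]), array([110.9,  69.4]), 88.4)
cap 2388 [518.7  77.6  60.5]
cap 2247 [523.9  41.9  60.1]
cap 2176 [526.7 114.3  60.2]
cap 655 [553.   45.8  59.7]
cap 655 [554.7 105.4  59.7]
cap 124 [579.7  49.7  61.4]
cap 133 [581.5 100.   61.4]
[570.8  75.6  11.1] [2.2 0.1 1.4]
```

View pics/w6.png

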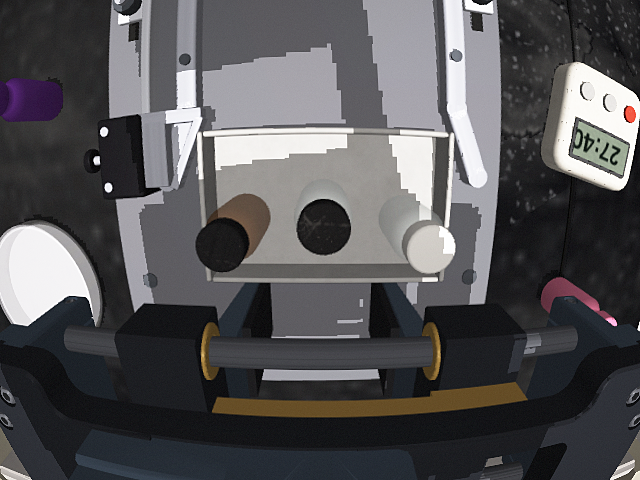

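The view shows the tray entering straight between the rails, all caps upright. I continue along the dock axis.

```bash
python3 -m pendant '{"translation":[[1.5,-0.15,0],[1.5,-0.15,0],[1.5,-0.15,0],[1.5,-0.15,0],[1.5,-0.15,0],[1.5,-0.15,0],[1.5,-0.15,0],[1.5,-0.15,0]],"roll":[-0.003,-0.003,-0.002,0,0,0,0,0],"hand":[115,115,115,115,115,115,115,115]}'
python3 -m pendant '{"translation":[[1.5,0,0],[1.5,0,0],[1.5,0,0],[1.5,0,0],[1.5,0,0],[1.5,0,0],[1.5,0,0],[1.5,0,0]],"roll":[0,0,0,0,0,0,0,0],"hand":[115,115,115,115,115,115,115,115]}'
```

```text
time_s: 16.93
ee_pos: [558.8, 74.6, 11.1]
ee_rot: [-180.0, -0.0, 178.8]
force: [1.7, 1.7, 1.0]
gripper_width: 50.3
gripper_force: 1.0
time_s: 17.6
ee_pos: [546.9, 74.9, 11.1]
ee_rot: [-180.0, -0.0, 178.8]
force: [1.8, 1.7, 0.0]
gripper_width: 50.1
gripper_force: 0.9
```

```bash
python3 -m pendant '{"translation":[[1.5,0,0],[1.5,0,0],[1.5,0,0],[1.5,0,0],[1.5,0,0],[1.5,0,0],[1.5,0,0],[1.5,0,0]],"roll":[0,0,0,0,0,0,0,0],"hand":[115,115,115,115,115,115,115,115]}'
python3 -m pendant '{"translation":[[1.5,0,0],[1.5,0,0],[1.5,0,0],[1.5,0,0],[1.5,0,0],[1.5,0,0],[1.5,0,0],[1.5,0,0]],"roll":[0,0,0,0,0,0,0,0],"hand":[115,115,115,115,115,115,115,115]}'
```

```text
time_s: 18.27
ee_pos: [534.9, 75.1, 11.1]
ee_rot: [-180.0, -0.0, 178.8]
force: [1.2, 0.9, 0.5]
gripper_width: 50.4
gripper_force: 0.8
time_s: 18.93
ee_pos: [523.1, 75.4, 11.1]
ee_rot: [-180.0, 0.0, 178.8]
force: [1.7, 1.6, 0.4]
gripper_width: 49.9
gripper_force: 0.8
```

```bash
python3 -m pendant '{"translation":[[1.2,0,0],[1.2,0,0],[1.2,0,0],[1.2,0,0],[1.2,0,0],[1.2,0,0],[1.2,0,0],[1.2,0,0]],"roll":[0,0,0,0,0,0,0,0],"hand":[115,115,115,115,115,115,115,115]}'
python3 -m pendant '{"translation":[[1.2,0,0],[1.2,0,0],[1.2,0,0],[1.2,0,0],[1.2,0,0],[1,0,0],[0.8,0,0],[0.5,0,0]],"roll":[0,0,0,0,0,0,0,0],"hand":[115,115,115,115,115,115,115,115]}'
python3 w.py w7.png
```

```text
time_s: 19.6
ee_pos: [513.5, 75.6, 11.2]
ee_rot: [-180.0, 0.0, 178.8]
force: [2.1, 0.6, -0.8]
gripper_width: 50.0
gripper_force: 0.8
time_s: 20.27
ee_pos: [505.2, 75.7, 11.1]
ee_rot: [-180.0, -0.0, 178.8]
force: [1.2, 0.4, -0.6]
gripper_width: 50.3
gripper_force: 0.8
rim 4871 (array([453. ,  79.1]), array([111. ,  69.2]), 88.8)
cap 2371 [452.6  78.1  60.5]
cap 2239 [458.2  42.5  60.2]
cap 2167 [460.3 114.8  60.2]
cap 642 [487.2  45.7  59.6]
cap 641 [488.4 105.4  59.6]
cap 129 [513.6  49.8  61.6]
cap 120 [515.4 100.   60.9]
[505.1  75.7  11.1] [ 2.1  0.5 -0.1]
```

View pics/w7.png

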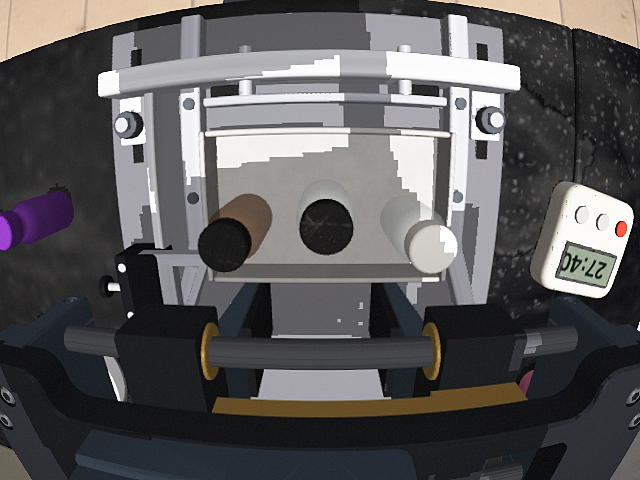

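The tray front edge (row 131) is about 10–12 mm short of the buffer bar (row 103), vials upright. I carry on slowly.

```bash
python3 -m pendant '{"translation":[[0.9,0,0],[0.9,0,0],[0.9,0,0],[0.9,0,0],[0.9,0,0],[0.9,0,0],[0.8,0,0],[0.7,0,0]],"roll":[0,0,0,0,0,0,0,0],"hand":[115,115,115,115,115,115,115,115]}'
python3 -m pendant '{"translation":[[0.5,0,0],[0.5,0,0],[0.4,0,0],[0.4,0,0],[0.4,0,0],[0.3,0,0],[0.3,0,0],[0.2,0,0]],"roll":[0,0,0,0,0,0,0,0],"hand":[115,115,115,115,115,115,115,115]}'
```

```text
time_s: 21.03
ee_pos: [498.3, 75.9, 11.1]
ee_rot: [-180.0, 0.0, 178.8]
force: [1.2, 0.8, -0.2]
gripper_width: 49.8
gripper_force: 0.8
time_s: 21.7
ee_pos: [495.3, 75.9, 11.1]
ee_rot: [-180.0, -0.0, 178.8]
force: [1.2, 0.4, -0.2]
gripper_width: 49.8
gripper_force: 0.7
```

```bash
python3 -m pendant '{"translation":[[0.3,0,0],[0.3,0,0],[0.3,0,0],[0.3,0,0],[0.3,0,0],[0.3,0,0],[0.2,0,0],[0,0,0]],"roll":[0,0,0,0,0,0,0,0],"hand":[115,115,115,115,115,115,115,115]}'
```

```text
time_s: 22.37
ee_pos: [494.4, 76.1, 11.4]
ee_rot: [180.0, 0.1, 178.8]
force: [4.1, 0.9, -0.6]
gripper_width: 50.0
gripper_force: 2.2
```

```bash
python3 -m pendant '{"translation":[[0.3,0,0],[0.3,0,0],[0.3,0,0],[0.2,0,0],[0.2,0,0],[0.2,0,0],[0,0,0],[0,0,0]],"roll":[0,0,0,0,0,0,0,0],"hand":[115,115,115,115,115,115,115,115]}'
```

```text
time_s: 23.03
ee_pos: [493.4, 76.1, 11.5]
ee_rot: [180.0, 0.2, 178.8]
force: [5.9, 1.7, -1.4]
gripper_width: 50.1
gripper_force: 2.8
```

Buffer started (≈494.5). Smaller steps now.

```bash
python3 -m pendant '{"translation":[[0.2,0,0],[0.2,0,0],[0.2,0,0],[0.2,0,0],[0.1,0,0],[0.1,0,0],[0,0,0],[0,0,0]],"roll":[0,0,0,0,0,0,0,0],"hand":[115,115,115,115,115,115,115,115]}'
```

```text
time_s: 23.7
ee_pos: [492.8, 76.1, 11.6]
ee_rot: [180.0, 0.2, 178.8]
force: [6.9, 0.3, -0.6]
gripper_width: 50.4
gripper_force: 3.1
```

```bash
python3 -m pendant '{"translation":[[0.2,0,0],[0.2,0,0],[0.2,0,0],[0.1,0,0],[0.1,0,0],[0,0,0],[0,0,0],[0,0,0]],"roll":[0,0,0,0,0,0,0,0],"hand":[115,115,115,115,115,115,115,115]}'
```

```text
time_s: 24.37
ee_pos: [492.3, 76.1, 11.7]
ee_rot: [180.0, 0.3, 178.8]
force: [6.7, 0.4, -1.5]
gripper_width: 49.8
gripper_force: 3.3
```

```bash
python3 -m pendant '{"translation":[[0.2,0,0],[0.2,0,0],[0.2,0,0],[0.2,0,0],[0.1,0,0],[0,0,0],[0,0,0],[0,0,0]],"roll":[0,0,0,0,0,0,0,0],"hand":[115,115,115,115,115,115,115,115]}'
```

```text
time_s: 25.03
ee_pos: [491.7, 76.1, 11.8]
ee_rot: [180.0, 0.3, 178.8]
force: [6.9, 0.4, -0.9]
gripper_width: 50.2
gripper_force: 3.5
```

```bash
python3 -m pendant '{"translation":[[0.2,0,0],[0.2,0,0],[0.1,0,0],[0.1,0,0],[0,0,0],[0,0,0],[0,0,0],[0,0,0]],"roll":[0,0,0,0,0,0,0,0],"hand":[115,115,115,115,115,115,115,115]}'
python3 w.py w8.png; python3 -c "
import cv2,numpy as np
a=cv2.imread('pics/w7.png')[220:320,80:260];b=cv2.imread('pics/w8.png')[220:320,80:260]
cv2.imwrite('pics/c8.png',cv2.resize(np.vstack([a,b]),None,fx=3,fy=3))"
```

```text
time_s: 25.7
ee_pos: [491.4, 76.1, 11.8]
ee_rot: [180.0, 0.3, 178.8]
force: [7.7, 0.1, -0.9]
gripper_width: 49.8
gripper_force: 3.7
rim 4982 (array([438.8,  80.3]), array([110.4,  69.5]), 89.4)
cap 2376 [438.4  79.1  60.8]
cap 2249 [444.   43.5  60.5]
cap 2176 [446.1 115.8  60.4]
cap 642 [473.1  46.1  59.7]
cap 643 [474.4 105.6  59.7]
cap 101 [500.3  50.3  61. ]
cap 101 [501.6 100.4  60.7]
[491.4  76.1  11.8] [ 7.  -0.1 -1.4]
```

View pics/c8.png

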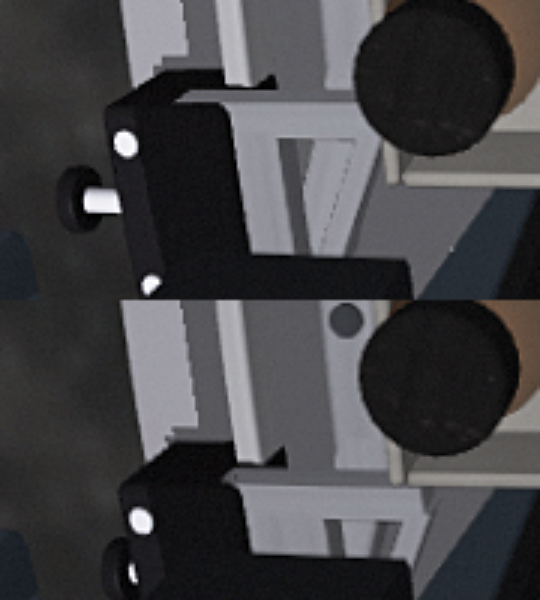

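The lower crop shows the bolt nose out past the tray's far wall (≈430,500) and the knob drawn in at the left. It looks snapped. I back off gently and check that the tray stays.

```bash
python3 -m pendant '{"translation":[[-0.4,0,0],[-0.4,0,0],[-0.4,0,0],[-0.5,0,0],[-1,0,0],[-1.5,0,0],[-2,0,0],[-2,0,0]],"roll":[0,0,0,0,0,0,0,0],"hand":[115,115,115,115,115,115,115,115]}'
python3 w.py w9.png; python3 -c "
import cv2,numpy as np
b=cv2.imread('pics/w9.png')[100:320,80:460]
cv2.imwrite('pics/c9.png',cv2.resize(b,None,fx=2.1,fy=2.1))"
```

```text
time_s: 26.47
ee_pos: [495.0, 75.6, 10.7]
ee_rot: [-180.0, -0.2, 178.8]
force: [0.0, 0.1, 0.8]
gripper_width: 50.1
gripper_force: 0.0
rim 4802 (array([439.5,  80.4]), array([110.7,  68.5]), 88.9)
cap 2420 [439.8  79.   60.5]
cap 2252 [445.3  43.4  60.3]
cap 2202 [447.4 115.7  60.2]
cap 681 [477.3  45.7  59.9]
cap 683 [478.4 105.1  59.8]
cap 260 [503.4  48.8  63.3]
cap 246 [504.4 100.8  63.1]
[495.9  75.7  10.8] [-0.1 -0.5 -0.3]
```

View pics/c9.png

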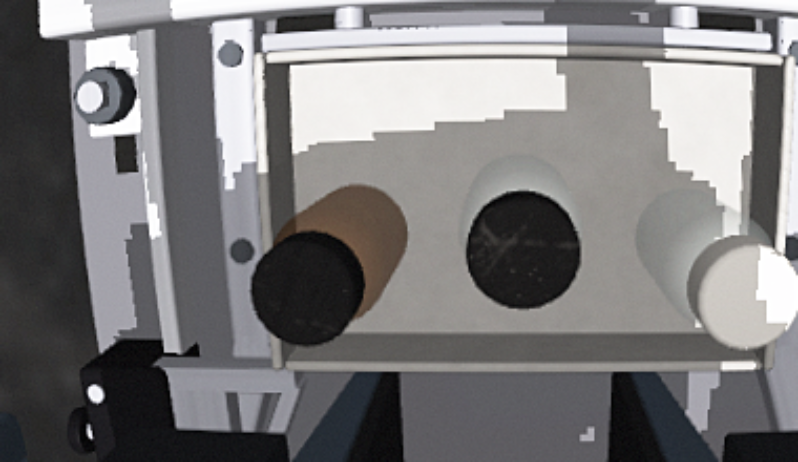

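The tray moved back only about 1.2 mm and rests against the bolt (nose at (290,378), behind the far wall). Force is zero and all vials stand. I retreat a little and rise.

```bash
python3 -m pendant '{"translation":[[-2,0,0],[-2,0,0],[-1,0,-2],[0,0,-6],[0,0,-12],[0,0,-20],[0,0,-25],[0,0,-25]],"roll":[0,0,0,0,0,0,0,0],"hand":[115,115,115,115,115,115,115,115]}'
python3 -m pendant '{"translation":[[0,0,-25],[0,0,-20],[0,0,-10],[0,0,-5],[0,0,0],[0,0,0],[0,0,0],[0,0,0]],"roll":[0,0,0,0,0,0,0,0],"hand":[115,115,115,115,115,115,115,115]}'
python3 w.py w10.png
python3 - <<'E'
from workcell import env
print(env.job_done())
E
```

```text
time_s: 27.23
ee_pos: [501.2, 75.8, 102.3]
ee_rot: [-180.0, -0.1, 178.8]
force: [0.6, -0.4, 0.4]
gripper_width: 50.3
gripper_force: 0.0
time_s: 27.9
ee_pos: [501.0, 75.7, 159.8]
ee_rot: [-180.0, -0.2, 178.8]
force: [0.2, -0.1, -0.3]
gripper_width: 50.1
gripper_force: 0.0
rim 1390 (array([438.7,  80.2]), array([110.5,  68.4]), 88.8)
cap 502 [440.   78.9  60.7]
cap 512 [445.6  42.8  60.5]
cap 500 [447.9 116.3  60.4]
[501.3  75.8 160.2] [-0.7  0.5 -0.7]
the job is handed in; nothing more can be done
None
```

The stray vial is standing in the tray between the other two, and the tray is docked with the catch snapped in behind it. In the last measurement all three vials were upright and the gripper was clear; I handed the job in at about 28 s.

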